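# Fit the sanding drum into the bench sander's slotted frame

## Robot

A 7-joint arm with a two-finger parallel gripper is mounted at the origin on the work surface. World frame = base frame: x ahead of the robot, y to its left, z up, the work surface at z = 0. Lengths are in m, angles in rad, forces in N, time in s.
With the tool pointing down it reaches from about 0.4 to 0.85 m from the base axis. Payload 4.5 kg.
Tool frame: the origin (TCP) lies between the finger pads; the fingertips stand 11 mm ahead of it and the grasp point (between the pads) lies 8 mm behind it (r.nose_length is the distance from the TCP to the fingertips, in m); z points along the fingers, y is the line along which they close (so a half turn about z gives the same grasp; the last joint's range is limited). The gripper opens to 88 mm and grips with 3 to 60 N. Pads are 18 mm wide; open, the fingers measure 123 mm over their backs; the gripper's body (75 mm by 187 mm) begins 45 mm behind the grasp point.
Start: joints at [1.309, 0.689, -0.195, 1.565, 0.157, 0.902, -0.215], TCP at [0.182, -0.598, 0.25] pointing down, gripper open.
Joint ranges: [-3.01, 3.01], [-0.46, 2.08], [-1.47, 1.51], [0.13, 2.56], [-1, 4.14], [0.04, 2.09], [-2.66, 2.66]. Speed limits (rad/s): [2.57, 2.57, 3.14, 3.14, 3.14, 3.14, 3.14].

## Interface

Orientations are given as a unit quaternion [x, y, z, w].
In Python, from plant import get_state, snapshot, camera_model, r gives the robot as it stands.
- The arm moves only by the shell command python3 -m inch 'ROWS' [FORCE]. ROWS is text: rows parted by semicolons, each of 7 numbers parted by spaces: the opening, from -1 (shut) to 1 (fully open), then the shift along the tool's x, y, z in m, then the turn, a rotation vector about the tool's x, y, z in rad. A call has 1 to 20 rows; each row shifts and turns the commanded pose from where the row before left it, along the tool's axes as they then stand; what a row does not reach is not made up. A row lasts 1/12 s, in which the tool goes at most 41.7 mm and 7.16 degrees, less where a joint would pass 70% of its speed; a pose out of reach is approached as far as the arm can. A call is refused whole if a number of a shift passes 0.0417 or a number of a turn 0.125, either way. A call with a gripper value outside its range is refused whole. The fingers move at their own pace and stop on an object; FORCE is the grip in N (left out, the last holds). Time passes only in rows, so rows that do not move let the fingers close. It gives the time, the measured TCP pose, the force, the opening and the grip force at its end, in the units of the state.
- get_state(): the state, without advancing time (a new reading comes with each control period).
- snapshot(name): name is "scene" or "side" or "wrist"; returns (picture, depth): 400x640x3 uint8, red, green, blue; 400x640 float32, m along the optical axis (not along the pixel's ray), 0 where there is no reading.
- camera_model(name): a dict with "intrinsics" (3x3 intrinsics, pixels), "dist" ([k1, k2, p1, p2, k3] as OpenCV has them; the pictures are not rectified), "view" (4x4, takes a point from world to camera coordinates). Camera axes: x right, y down, z forward; pixel columns grow to the right and rows downward; lengths in m; the calibration is good to about 2 mm. A picture is of the moment at which its call begins: read the wrist's pose just before it. camera_model takes no time and is no camera call; for the wrist camera it gives the pose at the moment of the call.
- r.finish_job(): hands the job in; it is judged then, once.
The state is a dict: "clock": time; "q": joint angles; "qd": joint speeds; "joint_torque": joint torques, N m; "tool_pos": TCP position; "eef_rot": TCP orientation; "contact_force": force on the tool from outside, world axes, zero at the start; "moment": the same for the moment, N m; "opening": opening from 0.0 (shut) to 1.0 (fully open); "finger_force": force on a finger pad.
Only numpy, scipy, OpenCV 4.12 (cv2) and the standard library are available. Lean on these libraries where they do the work, as an engineer would, in place of code of your own. Each camera call takes 0.05 s, during which the arm holds its last target. There are 200 camera calls.

## Task

Fit the long, thin sanding drum into the bench sander: lift it off its wooden rest and, coming in on a slant from the sander's open front under the dust nozzle, lower its axle into the two slanted slots, keeping hold of it until both axle ends are down on the bottoms of their slots, then let go. Do not drop it, and leave the short, fat spare drum and everything else on the bench where it is.

Things in the scene. Friction and masses are not known exactly. Their poses are not given: they have to be found in the camera images.
- drum: The long, thin sanding drum: brown cylinder 44 mm in diameter, 140 mm long, about 0.35 kg; a steel axle 12 mm thick stands out 30 mm at each end (200 mm overall). Origin: middle of the drum on its axis; y axis along the axle, both ends alike. It starts level on its rest, axis 55 mm above the bench, its middle 86 mm free for fingers, with 43 mm from its axis down to the rest's board.
- rest: Wooden rest of the long drum, fixed: base board 80 x 134 x 12 mm with two V-blocks, each 14 mm thick, 52 mm either side of the middle, that carry the drum near its ends and stay below its axis. Origin: centre of its underside; y axis along the drum it carries.
- stand: The bench sander's frame, fixed: base board 200 x 220 x 18 mm with two upright aluminium cheeks 12 mm thick, 150 mm apart between inner faces, each with an open slot, and a dust nozzle above. Origin: on the bench under the seated axle, midway between the cheeks. Its x axis points to the rear (its open front, -x, is towards the robot), y along the fitted axle, z up.
- seat (a point): Where the middle of the drum's axis lies when both axle ends are down in their slots, 120 mm above the bench; axes as the frame's. The axle then rests in the front lower corner of each flat-bottomed slot: the slots' centre line passes 1.5 mm from this point, to the rear and up, square to the slot.
- slot_left (a point): Mouth of the slot in the +y cheek, on the slot's centre line between the tips of its lips (81 mm from the middle). Both slots are 15 mm wide and slant: from the bottom they run up and forward (-x), 35 degrees from vertical. The parallel part ends 23 mm up-slant of the seated axle's centre; flared lips then widen to about 39 mm at this mouth, 40 mm up-slant.
- slot_right (a point): The same point of the slot in the -y cheek.
- nozzle (a point): Middle of the lower front edge of the grey dust nozzle that hangs over the drum's place: 120 mm above and 8 mm behind the seated axle. The nozzle is 85 x 90 x 35 mm (x, y, z), reaching rearward and up from this edge; a 44 mm upright pipe 85 mm behind the axle carries it. A gripper pointing straight down at the drum would strike it; one slanted like the slots has room.
- spare_drum: The spare drum, to be left alone: short and fat, 60 mm in diameter and 84 mm long, axle 130 mm overall, too short for the frame. Origin on its axis at mid length, y axis along the axle. It lies on a rest of its own, axis 65 mm above the bench; the two rests may change places.
- sand_block: Cork sanding block, 100 x 65 x 35 mm, bystander. Origin: centre of its underside.
- cup: Red plastic cup, 84 mm across, 115 mm high, bystander. Origin: centre of its underside.
- glue: White glue bottle, 66 mm across, 170 mm high, bystander. Origin: centre of its underside.
- brush: Brush lying on the right of the bench, bystander. Origin: under its middle.
Not all that is in view belongs to the job. What is shaped like the drum but orange is not meant.

How it is judged:
On the way, in this order (a step that is already met when the one before it is completed fails the run):
1. the long drum is lifted clear of its rest (height (world z) of drum above 0.14 m and distance between drum and seat above 0.02 m), for 0.05 s.
2. the drum, still held in the fingers, is down to within 8 mm of its seat (contact force between the fingers and drum above 0.5 N and x of drum in the frame of seat between -0.008 and 0.008 m and z of drum in the frame of seat between -0.008 and 0.008 m), for 0.1 s.
At the end, for the whole second after the job is handed in: The long drum lies at rest and released in the frame with both axle ends bottomed: its middle within 4 mm of the seat fore-and-aft and in height and within 10 mm along the axle, its axis within 0.035 rad of the frame's (x of drum in the frame of seat between -0.004 and 0.004 m and z of drum in the frame of seat between -0.004 and 0.004 m and y of drum in the frame of seat between -0.01 and 0.01 m and angle between the y axis of drum and the y axis of stand, either way round below 0.035 rad and linear speed of drum below 0.02 m/s and contact force between the fingers and drum below 0.1 N); the robot touches nothing.
It fails at once if the drum is dropped or thrown (faster than 0.8 m/s with no finger on it) (linear speed of drum above 0.8 m/s and contact force between the fingers and drum below 0.1 N).
It fails at once if the spare drum is shifted by more than 30 mm (distance of spare_drum from where it was at the start of the episode above 0.03 m).
It fails at once if another thing on the bench is shifted by more than 30 mm (distance of any of sand_block, cup, glue, brush from where it was at the start of the episode above 0.03 m).
It fails at once if the cup or the glue bottle is tipped over (angle between any of cup, glue's own z axis and vertical above 0.6 rad).
It also fails if it takes over 51 s, if anything falls off the work surface, if the arm or the gripper's body presses on something with over 40 N, if the wrist force passes 120 N, or if a joint passes its speed limit or range.

## Working session

There is one attempt and no reset: what is moved stays moved. The work goes in short steps, Python scripts to look and compute and a shell command to move; the robot and the scene stay as the last step left them, time stands still between calls to the robot, and variables do not carry over. Pictures are saved under pics/ and viewed, at most 11 in all, crops included, and the job is handed in when it is done.

```bash
mkdir -p pics; ls; python3 - <<'E'
from plant import *
import cv2,numpy as np
s=get_state();print({k:np.round(v,3) for k,v in s.items()})
for n in("scene","side"):
    p,d=snapshot(n);np.savez(f"pics/{n}.npz",p=p,d=d);cv2.imwrite(f"pics/{n}.png",p[:,:,::-1])
    m=camera_model(n);print(n,np.round(m["intrinsics"],1),m["dist"],np.round(m["view"],3))
E
```

```text
pics
{'clock': np.float64(0.0), 'q': array([ 1.309,  0.69 , -0.194,  1.566,  0.157,  0.903, -0.215]), 'qd': array([-0.   ,  0.   ,  0.001,  0.001,  0.001, -0.001,  0.001]), 'joint_torque': array([ 0.0000e+00, -5.2756e+01, -1.2670e+00, -1.5342e+01, -5.3000e-02,
        7.0000e-03,  0.0000e+00]), 'tool_pos': array([ 0.182, -0.597,  0.249]), 'eef_rot': array([ 0.989,  0.147, -0.   , -0.001]), 'contact_force': array([ 0.627, -0.444,  0.381]), 'moment': array([-0.056,  0.015,  0.03 ]), 'finger_force': np.float64(0.0), 'opening': np.float64(0.999)}
scene [[419.4   0.  326.5]
 [  0.  419.4 203.3]
 [  0.    0.    1. ]] [0.00704308 0.         0.         0.         0.        ] [[-0.472  0.881  0.007  0.325]
 [ 0.653  0.356 -0.669 -0.199]
 [-0.592 -0.311 -0.744  1.678]
 [ 0.     0.     0.     1.   ]]
side [[416.    0.  321.1]
 [  0.  416.  199.9]
 [  0.    0.    1. ]] [-0.07087149  0.          0.          0.          0.        ] [[-0.795 -0.607  0.003  0.365]
 [-0.316  0.409 -0.856  0.33 ]
 [ 0.518 -0.682 -0.516  0.81 ]
 [ 0.     0.     0.     1.   ]]
```

View pics/scene.png

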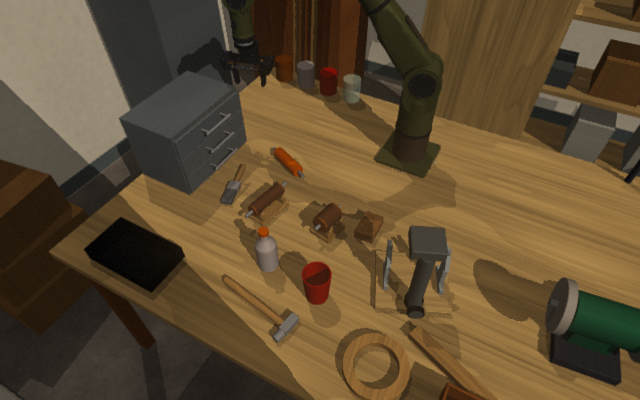

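View pics/side.png

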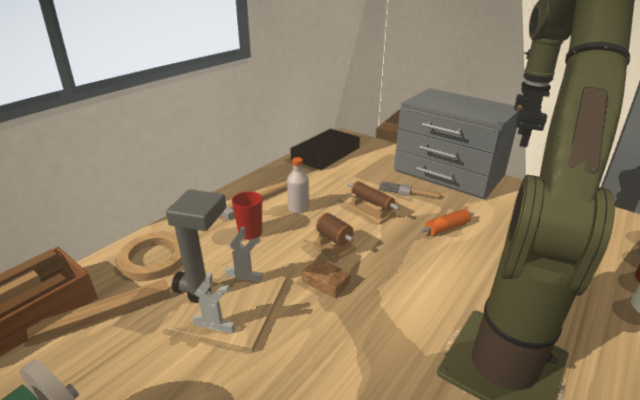

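Candidates for the drum:
- Brown long cylinder with axle: scene (265,201), side (374,195).
- Brown short, fat spare: scene (327,218), side (335,228).
- Orange decoy: scene (289,161), side (448,221).

By the description I choose the long brown one. The close crop below checks it.

```bash
cat > h.py <<'E'
import numpy as np,cv2
from plant import *
def world(d,m):
    K,D,V=[np.array(m[k],float) for k in("intrinsics","dist","view")]
    v,u=np.mgrid[:400,:640]
    n=cv2.undistortPoints(np.stack([u.ravel(),v.ravel()],1).astype(np.float64)[:,None],K,D)[:,0].reshape(400,640,2)
    P=np.concatenate([n*d[...,None],d[...,None]],2)
    W=(P-V[:3,3])@V[:3,:3]; W[d==0]=np.nan
    return W
def ray(uv,m,z=None):
    K,D,V=[np.array(m[k],float) for k in("intrinsics","dist","view")]
    n=cv2.undistortPoints(np.array(uv,float).reshape(-1,1,2),K,D)[:,0]
    d=np.c_[n,np.ones(len(n))]@V[:3,:3]; c=-V[:3,:3].T@V[:3,3]
    return (c,d) if z is None else c+d*((z-c[2])/d[:,2])[:,None]
E
python3 - <<'E'
from h import *
box={"scene":dict(drum=(235,175,295,225),stand=(365,220,460,320)),"side":dict(drum=(338,172,405,222),stand=(160,185,290,350))}
t=[]
for n in box:
    z=np.load(f"pics/{n}.npz");p,d=z["p"],z["d"];W=world(d,camera_model(n))
    hsv=cv2.cvtColor(p,cv2.COLOR_RGB2HSV)
    for k,(a,b,c,e) in box[n].items():
        im=cv2.resize(p[b:e,a:c],(390,290) if k=="drum" else (390,480),interpolation=cv2.INTER_CUBIC);
        t.append(im)
    a,b,c,e=box[n]["drum"];w=W[b:e,a:c].reshape(-1,3);h=hsv[b:e,a:c].reshape(-1,3)
    s=(w[:,2]>.045)&(w[:,2]<.085)
    q=w[s];mu=q.mean(0);U=np.linalg.svd(q-mu,full_matrices=0)[2][0];t1=(q-mu)@U
    print(n,"drum pts",s.sum(),mu.round(4),U.round(3),"ends",(mu+U*t1.min()).round(4),(mu+U*t1.max()).round(4),"zmax",np.percentile(q[:,2],[50,95,99]).round(4))
    a,b,c,e=box[n]["stand"];w=W[b:e,a:c].reshape(-1,3);h=hsv[b:e,a:c].reshape(-1,3)
    for lo,hi in((.012,.022),(.03,.16),(.235,.26),(.265,.3)):
        q=w[(w[:,2]>lo)&(w[:,2]<hi)]
        if len(q)>5: print(" stand z",lo,hi,len(q),q.min(0).round(3),q.max(0).round(3),np.median(q,0).round(4))
        if hi in(.16,): np.save(f"pics/cheek_{n}.npy",q)
    print("bench z",np.nanmedian(W[250:300,330:360,2]).round(4))
top=np.hstack([t[0],t[2]]);cv2.imwrite("pics/c1.png",top[:,:,::-1])
cv2.imwrite("pics/c2.png",np.hstack([t[1],t[3]])[:,:,::-1])
E
```

```text
scene drum pts 564 [ 0.5248 -0.3201  0.066 ] [ 0.983 -0.181 -0.019] ends [ 0.4191 -0.3007  0.0681] [ 0.617  -0.3371  0.0643] zmax [0.0684 0.0768 0.0792]
 stand z 0.012 0.022 2583 [0.38  0.03  0.012] [0.69  0.358 0.022] [0.5777 0.1958 0.017 ]
 stand z 0.03 0.16 1402 [0.396 0.005 0.03 ] [0.683 0.316 0.16 ] [0.6055 0.2494 0.0657]
 stand z 0.235 0.26 271 [0.576 0.18  0.235] [0.65  0.292 0.26 ] [0.6384 0.2502 0.2504]
 stand z 0.265 0.3 1030 [0.539 0.18  0.265] [0.649 0.292 0.279] [0.5985 0.2368 0.2737]
bench z -0.0012
side drum pts 659 [ 0.5045 -0.3142  0.0661] [-0.989  0.146 -0.023] ends [ 0.6115 -0.3299  0.0686] [ 0.4164 -0.3012  0.064 ] zmax [0.0672 0.0791 0.0807]
 stand z 0.012 0.022 4993 [ 0.421 -0.266  0.012] [0.883 0.36  0.022] [0.5312 0.2223 0.0188]
 stand z 0.03 0.16 4206 [ 0.474 -0.218  0.03 ] [0.876 0.318 0.16 ] [0.603  0.2464 0.0868]
 stand z 0.235 0.26 422 [0.536 0.181 0.241] [0.614 0.293 0.26 ] [0.5616 0.2678 0.2521]
 stand z 0.265 0.3 1258 [0.536 0.181 0.265] [0.641 0.293 0.279] [0.5813 0.2454 0.2764]
bench z 0.003
```

View pics/c1.png

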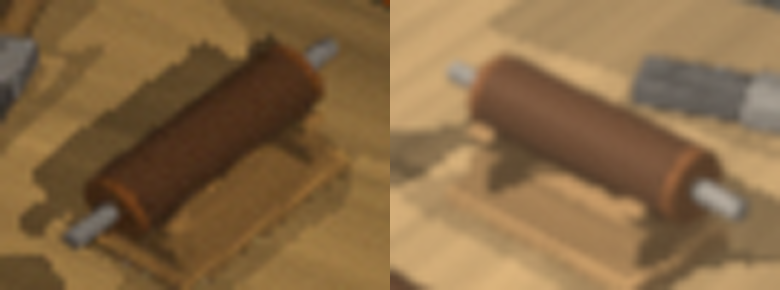

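View pics/c2.png

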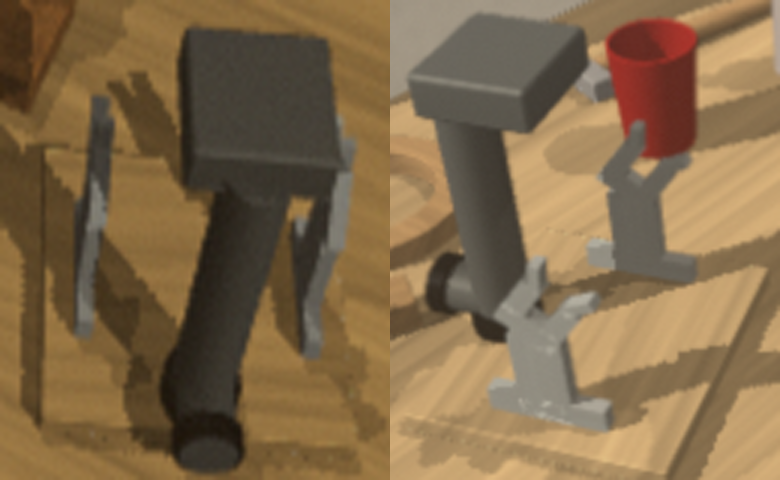

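The crops confirm the long brown drum with an axle at both ends. Its axle tips are at scene (286.8,182.8) and (245.8,216.4), and side (348.7,184.4) and (399,207.9). The frame crop shows both cheeks with their lips, and the nozzle above.

```bash
python3 - <<'E'
from h import *
tips={"scene":[(286.3,183.3),(246.3,216)],"side":[(349.2,184.6),(398.5,207.6)]}
for n,b in(("scene",(365,220,460,320)),("side",(160,185,290,350))):
    m=camera_model(n);z=np.load(f"pics/{n}.npz");p,d=z["p"],z["d"];W=world(d,m)
    T=ray(tips[n],m,.055);dv=T[0]-T[1];print(n,"drum",T.mean(0).round(4),"len",np.linalg.norm(dv).round(4),"ang",np.degrees(np.arctan2(dv[1],dv[0])).round(2), "cam",ray([(0,0)],m)[0].round(2))
    hsv=cv2.cvtColor(p,cv2.COLOR_RGB2HSV);a,bb,c,e=b
    w=W[bb:e,a:c].reshape(-1,3);h=hsv[bb:e,a:c].reshape(-1,3)
    q=w[(w[:,2]>.262)&(w[:,2]<.285)];print(" top z",np.median(q[:,2]),"rect",cv2.minAreaRect((q[:,:2]*1000).astype(np.float32)))
    g=(h[:,1]<60)&(h[:,2]>60)&(w[:,2]>.035)&(w[:,2]<.19)
    for side in(1,-1):
        # local frame guess yaw 15deg
        q=w[g];
        # initial center
        c0=np.array([.594,.237]);
        best=None
        th=np.radians(18);
        for it in range(6):
            ux=np.array([np.cos(th),np.sin(th)]);uy=np.array([-ux[1],ux[0]])
            L=(q[:,:2]-c0)@np.c_[ux,uy]
            s=(np.abs(L[:,1]*side-.081)<.02)&(np.abs(L[:,0]+.05)<.08)
            k=q[s]
            if len(k)<20:break
            # main plane: robust line in xy
            l=cv2.fitLine((k[:,:2]).astype(np.float32),cv2.DIST_HUBER,0,1e-3,1e-3).ravel()
            th=np.arctan2(l[1],l[0]); th=th if abs(th)<1.2 else th-np.pi*np.sign(th)
        print(" cheek",side,len(k),"yaw",np.degrees(th).round(2),"pt",l[2:].round(4),"zmax",k[:,2].max().round(4), "yloc",(np.percentile(L[s][:,1],[2,10,50,90,98])).round(4))
E
```

```text
scene drum [ 0.515  -0.3237  0.055 ] len 0.195 ang 169.5 cam [1.28 0.31 1.11]
 top z 0.2735689456442987 rect ((594.4606323242188, 235.90313720703125), (86.97241973876953, 90.2492446899414), 22.981609344482422)
 cheek 1 184 yaw 22.18 pt [0.5343 0.2979] zmax 0.1679 yloc [0.0732 0.074  0.079  0.0835 0.0847]
 cheek -1 160 yaw 24.19 pt [0.5914 0.1459] zmax 0.1667 yloc [-0.0872 -0.0862 -0.0823 -0.0778 -0.0768]
side drum [ 0.5118 -0.3286  0.055 ] len 0.1936 ang -7.91 cam [-0.03  0.64  0.7 ]
 top z 0.2762821235947535 rect ((590.1055908203125, 237.17242431640625), (86.14998626708984, 91.57917785644531), 24.409021377563477)
 cheek 1 1009 yaw 24.4 pt [0.5139 0.2966] zmax 0.169 yloc [0.0773 0.0814 0.0873 0.089  0.0898]
 cheek -1 745 yaw 24.02 pt [0.569  0.1436] zmax 0.1699 yloc [-0.0835 -0.0784 -0.075  -0.0733 -0.0723]
```

```bash
python3 - <<'E'
from h import *
a=np.load("pics/scene.npz")["p"][0:100,200:300];b=np.load("pics/side.npz")["p"][40:160,490:590]
c=np.zeros((600,800,3),np.uint8);c[:400,:400]=cv2.resize(a,(400,400),interpolation=2);c[:480,400:]=cv2.resize(b,(400,480),interpolation=2)
cv2.imwrite("pics/grip.png",cv2.convertScaleAbs(c,alpha=1.8)[:,:,::-1])
E
```

```text
(no output)
```

View pics/grip.png

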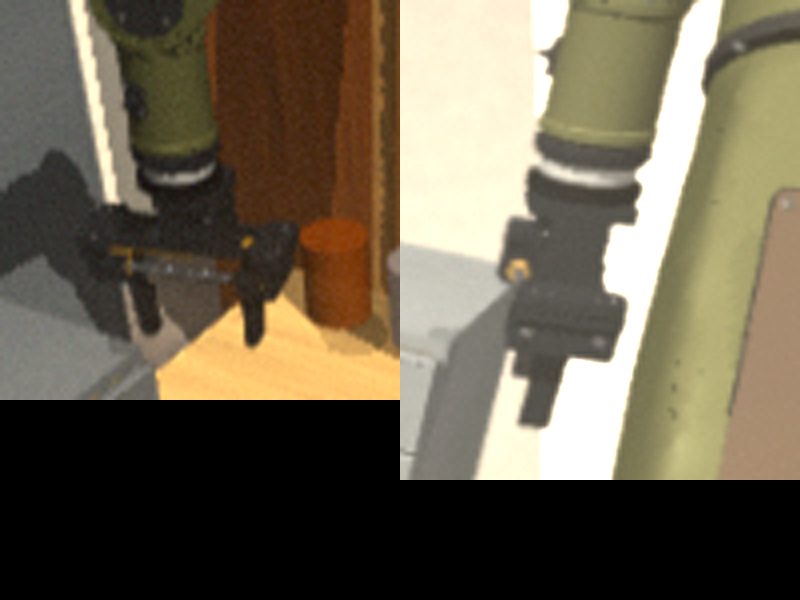

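The gripper has a wide crossbar along its closing direction, with a narrower body behind it. So I'll approach the seat with more tilt than the slot, about 55–60°, to clear the nozzle. Next I check the cabinet, the glue bottle and the wrist camera offset.

```bash
cat >> h.py <<'E'
from scipy.spatial.transform import Rotation as R
def togo(p,Rt):
    s=get_state();R0=R.from_quat(s["eef_rot"])
    return R0.inv().apply(np.array(p)-s["tool_pos"]).round(4),(R0.inv()*Rt).as_rotvec().round(4)
def rot(xdir,zdir):
    z=np.array(zdir,float);z/=np.linalg.norm(z);x=np.array(xdir,float);x-=z*(x@z);x/=np.linalg.norm(x)
    return R.from_matrix(np.c_[x,np.cross(z,x),z])
E
python3 - <<'E'
from h import *
z=np.load("pics/scene.npz");W=world(z["d"],camera_model("scene"))
for n,(a,b,c,e) in dict(cab=(125,75,245,190),glue=(255,228,280,272),cup=(300,262,332,304),spare=(308,202,346,240),block=(355,210,384,243),orange=(272,145,305,178)).items():
    w=W[b:e,a:c].reshape(-1,3);w=w[w[:,2]>.03];print(n,np.nanpercentile(w,2,0).round(3),np.nanpercentile(w,98,0).round(3))
s=get_state();V=camera_model("wrist")["view"];Rt=R.from_quat(s["eef_rot"]).as_matrix()
c=-V[:3,:3].T@V[:3,3];print("cam in tool",Rt.T@(c-s["tool_pos"]),"cam axes in tool\n",(Rt.T@V[:3,:3].T).round(3))
a=np.radians(-9.2);print(togo([.514,-.324,.2],rot([np.cos(a),np.sin(a),0],[0,0,-1])))
E
```

```text
cab [ 0.263 -0.829  0.04 ] [ 0.593 -0.563  0.261]
glue [ 0.687 -0.219  0.033] [ 0.737 -0.167  0.17 ]
cup [ 0.69  -0.049  0.032] [0.768 0.027 0.115]
spare [ 0.456 -0.13   0.035] [ 0.551 -0.065  0.095]
block [ 0.384 -0.009  0.03 ] [0.479 0.053 0.038]
orange [ 0.255 -0.447  0.031] [ 0.327 -0.32   0.045]
cam in tool [ 0.07561113  0.00089683 -0.13487607] cam axes in tool
 [[ 0.001 -0.956 -0.294]
 [ 1.     0.002  0.   ]
 [ 0.    -0.294  0.956]]
(array([ 0.3973, -0.1646,  0.0492]), array([-0.0015,  0.0005,  0.4564]))
```

```bash
python3 -m inch '1 0.01 -0.04 0 0 0 0; 1 0.02 -0.04 0 0 0 0; 1 0.03 -0.04 0 0 0 0; 1 0.04 -0.03 0 0 0 0; 1 0.04 -0.015 0.005 0 0 0; 1 0.04 0 0.005 0 0 0; 1 0.04 0 0.005 0 0 0; 1 0.04 0 0.005 0 0 0; 1 0.04 0 0.005 0 0 0; 1 0.04 0 0.005 0 0 0; 1 0.04 0 0.005 0 0 0; 1 0.018 0 0.005 0 0 0; 1 0 0 0 0 0 0.115; 1 0 0 0 0 0 0.115; 1 0 0 0 0 0 0.115; 1 0 0 0 0 0 0.111; 1 0 0 0 0 0 0; 1 0 0 0 0 0 0' 
python3 - <<'E'
from h import *
m=camera_model("wrist");p,d=snapshot("wrist");np.savez("pics/w1.npz",p=p,d=d);cv2.imwrite("pics/w1.png",p[:,:,::-1])
W=world(d,m).reshape(-1,3)
s=(W[:,2]>.06)&(W[:,2]<.085)&(np.hypot(W[:,0]-.514,W[:,1]+.324)<.11)
q=W[s];mu=q.mean(0);print(s.sum(),mu.round(4),"zmax",np.percentile(q[:,2],99))
print(cv2.minAreaRect((q[:,:2]*1000).astype(np.float32)))
a=np.radians(-9.2);print(togo([.514,-.324,.2],rot([np.cos(a),np.sin(a),0],[0,0,-1])))
E
```

```text
clock: 1.6
tool_pos: [0.5054, -0.3421, 0.2096]
eef_rot: [0.997, -0.078, -0.0, 0.0]
contact_force: [-1.2, 0.0, 0.9]
opening: 0.999
finger_force: 0.0
6872 [ 0.5193 -0.3301  0.0723] zmax 0.07768098586614779
((513.3687744140625, -328.5232849121094), (42.34998321533203, 198.4923858642578), 80.7873306274414)
(array([ 0.0057, -0.0193,  0.0096]), array([-0.0001,  0.0006,  0.0036]))
```

View pics/w1.png

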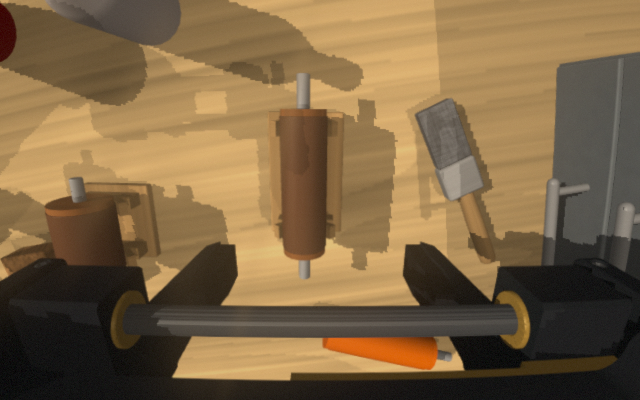

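The wrist picture shows the long drum on its rest, with axle tips at about (303,74) and (304,278). The spare is at (85,225) and the orange decoy at (385,350).

```bash
python3 - <<'E'
from h import *
m=camera_model("wrist")
T=ray([(303.3,74),(304.5,277)],m,.057);dv=T[0]-T[1];print(T.mean(0),np.linalg.norm(dv),np.degrees(np.arctan2(dv[1],dv[0])))
d=np.load("pics/w1.npz")["d"];W=world(d,m).reshape(-1,3)
s=(W[:,2]>.06)&(W[:,2]<.085)&(np.hypot(W[:,0]-.514,W[:,1]+.324)<.11);print("rect of body",cv2.minAreaRect((W[(W[:,2]>.064)&s][:,:2]*1000).astype(np.float32)))
a=np.radians(-9.2);print(togo([.513,-.328,.052],rot([np.cos(a),np.sin(a),0],[0,0,-1])))
E
```

```text
[ 0.51273432 -0.32908995  0.057     ] 0.1987040741260834 -9.41873510039433
rect of body ((512.89697265625, -328.3515625), (40.5568962097168, 140.03619384765625), 80.56916046142578)
(array([ 0.0054, -0.0152,  0.1576]), array([-0.0001,  0.0006,  0.0036]))
```

```bash
python3 -m inch '1 0.0055 -0.0155 0 0 0 0.007; 1 0 0 0.035 0 0 0; 1 0 0 0.035 0 0 0; 1 0 0 0.035 0 0 0; 1 0 0 0.025 0 0 0; 1 0 0 0.018 0 0 0; 1 0 0 0.0115 0 0 0; 1 0 0 0 0 0 0; 1 0 0 0 0 0 0; -1 0 0 0 0 0 0; -1 0 0 0 0 0 0; -1 0 0 0 0 0 0; -1 0 0 0 0 0 0; -1 0 0 0 0 0 0; -1 0 0 0 0 0 0; -1 0 0 0 0 0 0; -1 0 0 0 0 0 0; -1 0 0 0 0 0 0' 35
```

```text
clock: 3.15
tool_pos: [0.5136, -0.3276, 0.0505]
eef_rot: [0.997, -0.083, 0.0, -0.0]
contact_force: [0.3, 1.0, 1.8]
opening: 0.489
finger_force: 35.0
```

The jaws stopped at 43 mm, so the drum is gripped. Now I lift and carry it towards the front of the sander.

```bash
python3 -m inch '-1 0 0 -0.01 0 0 0; -1 0 0 -0.03 0 0 0; -1 0 0 -0.04 0 0 0; -1 0 0 -0.04 0 0 0; -1 0 0 -0.04 0 0 0; -1 0 0 -0.04 0 0 0; -1 0 0 -0.035 0 0 0; -1 0 0 -0.015 0 0 0; -1 -0.013 -0.02 0 0 0 0; -1 -0.013 -0.038 0 0 0 0; -1 -0.013 -0.039 0 0 0 0; -1 -0.013 -0.039 0 0 0 0; -1 -0.013 -0.039 0 0 0 0; -1 -0.013 -0.039 0 0 0 0; -1 -0.013 -0.039 0 0 0 0; -1 -0.013 -0.039 0 0 0 0; -1 -0.013 -0.039 0 0 0 0; -1 -0.013 -0.039 0 0 0 0; -1 -0.012 -0.04 0 0 0 0; -1 0 0 0 0 0 0' && python3 -m inch '-1 0 0 0 0 0 0.11; -1 0 0 0 0 0 0.11; -1 0 0 0 0 0 0.11; -1 0 0 0 0 0 0.11; -1 0 0 0 0 0 0.11; -1 0 0 0 0 0 0.11; -1 0 0 0 0 0 0.11; -1 0 0 0 0 0 0.11; -1 0 0 0 0 0 0.11; -1 0 0 0 0 0 0; -1 0 0 0 0 0 0'
python3 - <<'E'
from h import *
s=get_state();print(s["q"].round(3),s["finger_force"])
th=np.radians(24);al=np.radians(58);xs=np.array([np.cos(th),np.sin(th),0]);ys=np.array([-xs[1],xs[0],0])
print(togo([.44,.10,.32],rot(-ys,np.sin(al)*xs-np.cos(al)*np.array([0,0,1]))))
m=camera_model("wrist");p,d=snapshot("wrist");np.savez("pics/w2.npz",p=p,d=d,V=m["view"]);cv2.imwrite("pics/w2.png",p[:,:,::-1])
E
```

```text
clock: 4.82
tool_pos: [0.4397, 0.11, 0.3007]
eef_rot: [0.997, -0.076, -0.0, -0.003]
contact_force: [0.7, 0.6, -3.2]
opening: 0.492
finger_force: 35.0
clock: 5.73
tool_pos: [0.4411, 0.1, 0.3002]
eef_rot: [0.838, -0.545, 0.0, 0.001]
contact_force: [-1.2, 0.5, -4.0]
opening: 0.488
finger_force: 35.0
[-0.719  0.448  0.593  2.017 -0.35   0.777 -2.643] 34.98778939247131
(array([-0.0004,  0.001 , -0.0198]), array([ 1.0135, -0.0018, -0.0011]))
```

View pics/w2.png

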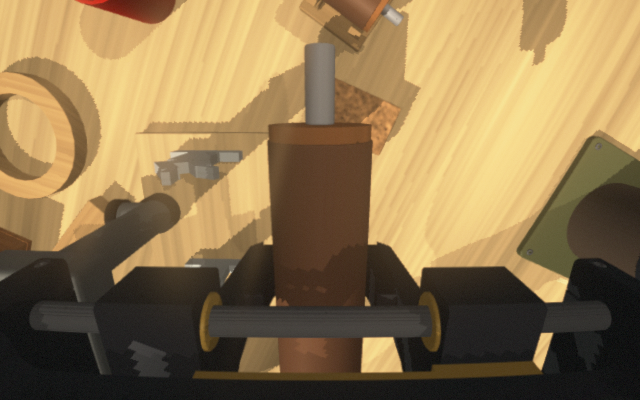

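The picture shows the drum held squarely, with its axle end at (320,85) and the frame at lower left. But q7 is at −2.64, right at its limit. I need to know which wrist branch allows the steep tilt, so I'll fit a simple kinematic model to the known poses.

```bash
cat > kin.py <<'E'
from h import *
import itertools
from scipy.optimize import least_squares
def fk(q,L,sg,off):
    d1,d3,d5,d7,a4,a4b,a6,a2=L
    p=np.zeros(3);M=R.identity()
    def go(rz,v):
        nonlocal p,M
        M=M*rz;p=p+M.apply(v)
    ax="zyzyzyz";tr=[(a2,0,d1),(0,0,0),(a4,0,d3),(a4b,0,0),(0,0,d5),(a6,0,0),(0,0,d7)]
    for i in range(7): go(R.from_euler(ax[i],sg[i]*q[i]+off[i]),tr[i])
    return p,M
E
python3 - <<'E'
from kin import *
print([k for k in dir(r) if not k.startswith("_")])
s=get_state()
D=[([1.309,.6895,-.1945,1.5655,.157,.9025,-.215],[.182,-.5975,.2495],[.989,.147,0,-.0005]),(s["q"],s["tool_pos"],s["eef_rot"])]
res=[]
for sg in itertools.product((1,-1),repeat=7):
  if sg[1]!=1: continue
  for o7 in(0,np.pi/2,np.pi,-np.pi/2):
    off=[0]*6+[o7]
    e=sum((fk(q,[.3,.4,.4,.3,0,0,0,0],sg,off)[1].inv()*R.from_quat(o)).magnitude() for q,_,o in D)
    res.append((e,sg,o7))
res.sort(key=lambda t:t[0])
for e,sg,o7 in res[:4]:
    f=lambda L:np.concatenate([fk(q,L,sg,[0]*6+[o7])[0]-p for q,p,_ in D]+[1e-3*(L-np.array([.3,.4,.4,.3,0,0,0,0]))])
    w=least_squares(f,[.3,.4,.4,.3,0,0,0,0]);print(round(e,4),sg,round(o7,2),w.x.round(4),np.abs(w.fun[:6]).max().round(5))
E
```

```text
['Unreachable', 'finish_job', 'nose_length']
0.0006 (-1, 1, -1, 1, -1, 1, -1) 1.57 [-0.2521  1.1802  0.169   0.8448 -0.0315 -0.6723  0.0196 -0.6367] 3e-05
0.6648 (-1, 1, 1, 1, 1, 1, 1) 1.57 [ 0.4328  0.6692  0.4174  0.1705 -0.2238  0.5292  0.2404  0.6182] 1e-05
0.7704 (-1, 1, 1, 1, -1, 1, 1) 1.57 [ 0.0555  0.6691  0.1582  0.0665 -0.3355  0.4782  0.0607  0.6977] 0.0
0.804 (1, 1, -1, 1, -1, 1, 1) -1.57 [-0.4997 -0.1276 -1.1956  1.0864  0.7916 -2.1762  1.0168 -0.5285] 4e-05
```

Orientation fits exactly (7 alternating z/y axes). A few more poses will pin the lengths. I'll make small moves in free air, away from the q7 limit.

```bash
cat > log.py <<'E'
from plant import get_state;import json,sys
s=get_state();open("poses.jl","a").write(json.dumps([list(map(float,s[k])) for k in("q","tool_pos","eef_rot")])+"\n")
E
python3 log.py
python3 -m inch '-1 0 0 0 0 0 -0.11; -1 0 0 0 0 0 -0.11; -1 0 0 0 0 0 -0.11; -1 0 0 0 0 0 -0.11; -1 0 0 0 0 0 -0.11; -1 0 0 0 0 0 0; -1 0 0 0 0 0 0' >/dev/null; python3 log.py
python3 -m inch '-1 0 0 -0.02 0.11 0 0; -1 0 0 -0.02 0.11 0 0; -1 0 0 -0.02 0.11 0 0; -1 0 0 0 0 0 0; -1 0 0 0 0 0 0'; python3 log.py
python3 -m inch '-1 0.03 0 0 0 0 0; -1 0.03 0.03 0 0 0 0; -1 0.03 0.03 0 0 0 0; -1 0 0 0 0 0 0; -1 0 0 0 0 0 0'; python3 log.py
python3 - <<'E'
from kin import *
import json
D=[([1.309,.6895,-.1945,1.5655,.157,.9025,-.215],[.182,-.5975,.2495],0)]+[json.loads(l) for l in open("poses.jl")]
sg=(-1,1,-1,1,-1,1,-1);off=[0]*6+[np.pi/2]
L0=np.array([.3,.4,.4,.3,0,0,0,0]);f=lambda L:np.concatenate([fk(q,L,sg,off)[0]-p for q,p,_ in D]+[2e-3*(L-L0)])
w=least_squares(f,L0);print(w.x.round(4),np.abs(w.fun[:-8]).max())
for q,p,o in D:print(np.round(q,3),np.round(p,3))
E
```

```text
clock: 6.78
tool_pos: [0.4374, 0.0924, 0.3604]
eef_rot: [0.94, -0.298, 0.05, -0.157]
contact_force: [-0.5, 0.1, -4.7]
opening: 0.491
finger_force: 35.0
clock: 7.2
tool_pos: [0.4795, -0.004, 0.339]
eef_rot: [0.941, -0.297, 0.048, -0.155]
contact_force: [-0.1, 0.7, -2.9]
opening: 0.487
finger_force: 35.0
[ 0.1828  0.6304  0.1354  0.5167 -0.1005 -0.1643 -0.2253 -0.1323] 0.037814922702943926
[ 1.309  0.69  -0.194  1.566  0.157  0.902 -0.215] [ 0.182 -0.598  0.25 ]
[-0.717  0.447  0.59   2.017 -0.35   0.777 -2.643] [0.441 0.1   0.3  ]
[-0.606  0.419  0.417  2.012 -0.244  0.758 -2.222] [0.442 0.1   0.301]
[-0.354  0.231  0.267  2.113 -0.524  0.651 -1.887] [0.437 0.092 0.36 ]
[-0.097  0.34   0.27   2.027 -0.594  0.728 -1.593] [ 0.48  -0.004  0.339]
```

```bash

python3 -m inch '-1 0 0 0 0 0.1 -0.1; -1 0 0 0 0 0.1 -0.1; -1 0 0.03 0 0 0.1 -0.1; -1 0 0.03 0 0 0 0; -1 0 0 0 0 0 0' >/dev/null; python3 log.py
python3 -m inch '-1 -0.03 0 0 0 -0.1 -0.1; -1 -0.03 0 -0.03 0 -0.1 -0.1; -1 -0.03 0 -0.03 0 -0.1 -0.1; -1 -0.02 0 0 0 -0.1 -0.1; -1 0 0 0 0 0 0;-1 0 0 0 0 0 0' >/dev/null; python3 log.py
python3 -m inch '-1 0 -0.03 0 -0.1 -0.1 -0.1; -1 0 -0.03 -0.03 -0.1 0 -0.1; -1 0 -0.03 -0.03 -0.1 0 -0.1; -1 0 -0.03 0 0 0 -0.1; -1 0 0 0 0 0 0;-1 0 0 0 0 0 0' ; python3 log.py
cat > kin.py <<'E'
from h import *
import json
from scipy.optimize import least_squares
sg=(-1,1,-1,1,-1,1,-1)
def fk(q,T):
    T=np.reshape(T,(7,3));p=np.zeros(3);M=R.identity()
    for i in range(7):
        M=M*R.from_euler("zyzyzyz"[i],sg[i]*q[i]+(np.pi/2 if i==6 else 0));p=p+M.apply(T[i])
    return p,M
D=[([1.309,.6895,-.1945,1.5655,.157,.9025,-.215],[.182,-.5975,.2495],[.989,.147,0,-.0005])]+[json.loads(l) for l in open("poses.jl")]
T0=np.array([[0,0,.3],[0,0,0],[0,0,.4],[0,0,0],[0,0,.4],[0,0,0],[0,0,.3]],float).ravel()
E
python3 - <<'E'
from kin import *
print([round(float((fk(q,T0)[1].inv()*R.from_quat(o)).magnitude()),4) for q,_,o in D])
f=lambda T:np.concatenate([fk(q,T)[0]-p for q,p,_ in D]+[1e-3*(T-T0)])
w=least_squares(f,T0);np.save("T.npy",w.x);print(w.x.reshape(7,3).round(3),np.abs(w.fun[:-21]).max())
print(get_state()["q"].round(3))
E
```

```text
clock: 8.62
tool_pos: [0.3307, 0.0844, 0.4271]
eef_rot: [0.984, 0.176, 0.007, 0.01]
contact_force: [-0.6, -0.8, -4.3]
opening: 0.491
finger_force: 35.0
[0.0006, 0.0, 0.0, 0.0, 0.0, 0.0, 0.0, 0.0]
[[ 0.    -0.009  0.347]
 [-0.    -0.009  0.082]
 [ 0.    -0.013  0.482]
 [ 0.    -0.013 -0.028]
 [-0.    -0.     0.372]
 [ 0.    -0.     0.008]
 [ 0.    -0.     0.308]] 1.7348773710235132e-05
[-0.413  0.058  0.008  2.019  0.025  1.056 -1.634]
```

The model fits to 0.02 mm. Now I search for IK solutions at the seat over tilt and grasp side.

```bash
cat >> kin.py <<'E'
lo=np.array([-3.01,-.46,-1.47,.13,-1,.04,-2.66]);hi=np.array([3.01,2.08,1.51,2.56,4.14,2.09,2.66])
T=np.load("T.npy") if __import__("os").path.exists("T.npy") else T0
seat=np.array([.546,.216,.12]);yaw=24.
def frame(y=None):
    t=np.radians(yaw if y is None else y);x=np.array([np.cos(t),np.sin(t),0]);return x,np.array([-x[1],x[0],0])
def pose(s,al,sgn,off=.005):
    xs,ys=frame();a=np.radians(al);z=np.sin(a)*xs-np.cos(a)*np.array([0,0,1]);k=np.radians(35)
    return seat+s*(-np.sin(k)*xs+np.cos(k)*np.array([0,0,1]))+off*z,rot(sgn*ys,z)
def ik(p,Rt,q0,reg=0):
    def f(q):
        pp,M=fk(q,T);return np.r_[(pp-p)*5,(M.inv()*Rt).as_rotvec(),reg*(q-q0)]
    return least_squares(f,np.clip(q0,lo+.01,hi-.01),bounds=(lo,hi))
E
python3 - <<'E'
from kin import *
rng=np.random.default_rng(0)
for al in(35,42,48,55,60):
  for sgn in(1,-1):
    S=[]
    for k in range(40):
        w=ik(*pose(0,al,sgn),rng.uniform(lo,hi),.0)
        if np.abs(w.fun).max()<1e-4:
            S.append((np.minimum((w.x-lo),(hi-w.x)).min(),w.x))
    S.sort(key=lambda t:-t[0]);print(al,sgn,len(S))
    for m,q in S[:4]:print("  ",round(m,3),q.round(2))
E
```

```text
35 1 19
   0.255 [ 0.17  1.14 -1.17  2.31  2.17  1.13 -1.95]
   0.248 [ 0.02  0.98 -0.84  2.31  2.34  0.89 -2.22]
   0.247 [ 0.01  0.97 -0.81  2.31  2.36  0.87 -2.25]
   0.246 [-0.02  0.95 -0.76  2.31  2.39  0.85 -2.29]
35 -1 24
   0.254 [ 0.16  1.12 -1.15  2.31  2.18  1.11  1.17]
   0.244 [-0.04  0.94 -0.71  2.32  2.43  0.82  0.8 ]
   0.244 [-0.05  0.94 -0.71  2.32  2.43  0.82  0.8 ]
   0.244 [-0.05  0.94 -0.71  2.32  2.43  0.82  0.8 ]
42 1 26
   0.164 [ 0.15  1.19 -1.15  2.4   2.36  1.27 -2.09]
   0.161 [ 0.07  1.09 -0.96  2.4   2.46  1.16 -2.25]
   0.157 [ 0.01  1.04 -0.83  2.4   2.53  1.09 -2.37]
   0.157 [ 0.01  1.04 -0.83  2.4   2.53  1.09 -2.37]
42 -1 22
   0.165 [ 0.17  1.22 -1.19  2.39  2.35  1.3   1.09]
   0.162 [ 0.11  1.14 -1.04  2.4   2.41  1.21  0.97]
   0.156 [-0.01  1.03 -0.79  2.4   2.55  1.08  0.73]
   0.156 [-0.02  1.03 -0.79  2.4   2.55  1.08  0.73]
48 1 27
   0.095 [ 0.1   1.22 -1.05  2.46  2.54  1.39 -2.23]
   0.093 [ 0.06  1.17 -0.96  2.47  2.58  1.35 -2.31]
   0.093 [ 0.05  1.16 -0.93  2.47  2.59  1.34 -2.34]
   0.092 [ 0.03  1.14 -0.89  2.47  2.61  1.33 -2.37
[... 392 characters left out ...]
0.026 [-0.03  1.22 -0.8   2.53  2.77  1.55 -2.47]
55 -1 25
   0.03 [ 0.05  1.28 -0.97  2.53  2.72  1.59  0.83]
   0.024 [-0.06  1.2  -0.74  2.54  2.8   1.53  0.61]
   0.021 [-0.12  1.17 -0.63  2.54  2.84  1.51  0.52]
   0.021 [-0.13  1.16 -0.62  2.54  2.85  1.51  0.5 ]
60 1 18
   0.004 [ 0.15  1.5  -1.21  2.56  2.77  1.8  -2.02]
   0.003 [ 0.13  1.47 -1.17  2.56  2.78  1.79 -2.07]
   0.001 [ 0.09  1.42 -1.06  2.56  2.8   1.77 -2.19]
   0.0 [ 0.08  1.41 -1.05  2.56  2.81  1.76 -2.2 ]
60 -1 22
   0.0 [ 0.08  1.4  -1.03  2.56  2.81  1.76  0.92]
   0.0 [ 0.08  1.4  -1.03  2.56  2.81  1.76  0.92]
   0.0 [ 0.08  1.4  -1.03  2.56  2.81  1.76  0.92]
   0.0 [ 0.08  1.4  -1.03  2.56  2.81  1.76  0.92]
```

The forward tilt needs the flipped wrist branch (q5≈2.4). q4 limits the tilt to about 48°. I use the wrist depth to measure how far back the crossbar reaches, and plan a joint path as tool-frame rows.

```bash
cat > plan.py <<'E'
from kin import *
def rows(q0,Q):
    # tool-frame increments between successive FK poses
    p,M=fk(q0,T)
    for q in Q:
        p2,M2=fk(q,T);d=M.inv().apply(p2-p);w=(M.inv()*M2).as_rotvec();print("-1 "+" ".join(f"{v:.4g}" for v in np.r_[d.round(4),w.round(3)])+";",end=" ");p,M=p2,M2
    print()
E
python3 - <<'E'
from plan import *
# crossbar extent in tool frame, from w2 (drum held)
z=np.load("pics/w2.npz");W=world(z["d"],dict(camera_model("wrist"),view=z["V"])).reshape(-1,3)
q2,p2,o2=D[1];L=R.from_quat(o2).inv().apply(W-np.array(p2))
for a,b in((.03,.06),(.06,.075),(.075,.1)):
    s=(np.abs(L[:,1])>a)&(np.abs(L[:,1])<b)&(L[:,2]<-.03)&(np.abs(L[:,0])<.08)
    if s.any():print(a,b,s.sum(),np.percentile(L[s],1,axis=0).round(3),np.percentile(L[s],99,axis=0).round(3))
q=get_state()["q"];P=pose(.12,45,-1);rng=np.random.default_rng(1);best=[]
for sgn in(1,-1):
  P=pose(.12,45,sgn)
  for k in range(60):
    w=ik(*P,rng.uniform(lo,hi))
    if np.abs(w.fun).max()<1e-4: best.append((np.abs(w.x-q).max()-0.5*np.minimum(np.minimum(w.x-lo,hi-w.x).min(),.3),sgn,w.x))
best.sort(key=lambda t:t[0])
for b in best[:4]:print(b[0],b[1],b[2].round(2))
for sgn in(1,-1):
  g=[b for b in best if b[1]==sgn][0][2]
  for f in np.linspace(0,1,9):
    p,M=fk(q+f*(g-q),T);print(p.round(3),"z",M.apply([0,0,1]).round(2),"x",M.apply([1,0,0]).round(2))
E
```

```text
0.03 0.06 28536 [ 0.008 -0.059 -0.093] [ 0.036  0.058 -0.035]
0.06 0.075 6186 [ 0.021 -0.074 -0.094] [ 0.033  0.074 -0.065]
0.075 0.1 13717 [-0.006 -0.082 -0.078] [ 0.036  0.084 -0.054]Traceback (most recent call last):
  File "<stdin>", line 17, in <module>
IndexError: list index out of range
```

```bash
python3 - <<'E'
from plan import *
for nm,i in(("w2",1),):
    z=np.load(f"pics/{nm}.npz");W=world(z["d"],dict(camera_model("wrist"),view=z["V"])).reshape(-1,3)
    _,p2,o2=D[i];L=R.from_quat(o2).inv().apply(W-np.array(p2))
    for a in np.arange(-.1,-.045,.006):
        s=(L[:,2]>a)&(L[:,2]<a+.006)&(np.abs(L[:,0])<.08)&(np.abs(L[:,1])<.12)
        if s.sum()>5:print(round(a,3),s.sum(),np.percentile(L[s,1],[.5,99.5]).round(3),np.percentile(L[s,0],[1,99]).round(3))
rng=np.random.default_rng(1)
print("min over sols of q4 (s,tilt)")
for s in(0,.02,.04,.06,.09,.12):
  o=[]
  for al in(30,35,40,45,50,54):
    v=[]
    for k in range(14):
      q0=np.array([0,1.1,-.9,2.4,2.45,1.2,.8])+rng.normal(0,.4,7)
      w=ik(*pose(s,al,-1),q0)
      if np.abs(w.fun).max()<1e-4:v.append(w.x[3])
    o.append((al,round(min(v),2) if v else None,len(v)))
  print(s,o)
E
```

```text
-0.1 100 [-0.062  0.064] [0.024 0.026]
-0.094 10730 [-0.065  0.067] [0.023 0.03 ]
-0.088 5468 [-0.066  0.068] [0.023 0.033]
-0.082 16252 [-0.077  0.079] [0.015 0.035]
-0.076 14002 [-0.078  0.08 ] [0.011 0.036]
-0.07 12475 [-0.082  0.084] [0.004 0.036]
-0.064 5982 [-0.083  0.085] [-0.003  0.036]
-0.058 2762 [-0.083  0.085] [-0.008  0.036]
-0.052 365 [-0.028  0.03 ] [-0.01   0.005]
-0.046 333 [-0.033  0.036] [-0.01   0.012]
min over sols of q4 (s,tilt)
0 [(30, np.float64(2.23), 14), (35, np.float64(2.3), 14), (40, np.float64(2.37), 14), (45, np.float64(2.43), 14), (50, np.float64(2.48), 14), (54, np.float64(2.52), 14)]
0.02 [(30, np.float64(2.26), 14), (35, np.float64(2.33), 14), (40, np.float64(2.4), 14), (45, np.float64(2.46), 14), (50, np.float64(2.52), 14), (54, np.float64(2.56), 14)]
0.04 [(30, np.float64(2.29), 14), (35, np.float64(2.36), 14), (40, np.float64(2.43), 14), (45, np.float64(2.5), 14), (50, np.float64(2.55), 14), (54, None, 0)]
0.06 [(30, np.float64(2.31), 14), (35, np.float64(2.38), 14), (40, np.float64(2.46), 14), (45, np.float64(2.53), 14), (50, None, 0), (54, None, 0)]
0.09 [(30, np.float64(2.34), 14), (35, np.float64(2.42), 14), (40, np.float64(2.5), 14), (45, None, 0), (50, None, 0), (54, None, 0)]
0.12 [(30, np.float64(2.36), 14), (35, np.float64(2.44), 14), (40, np.float64(2.52), 14), (45, None, 0), (50, None, 0), (54, None, 0)]
```

```bash
python3 - <<'E'
from plan import *
_,p,o=D[0];A=[]
for n in("scene","side"):
    d=np.load(f"pics/{n}.npz")["d"];W=world(d,camera_model(n)).reshape(-1,3)
    L=R.from_quat(o).inv().apply(W-np.array(p));A.append(L[(np.abs(L)<[.11,.125,.26]).all(1)&(L[:,2]<.02)])
L=np.concatenate(A);print(len(A[0]),len(A[1]))
for a in np.arange(-.2,.02,.01):
    q=L[(L[:,2]>=a)&(L[:,2]<a+.01)]
    if len(q)>3:print(round(a,2),len(q),"x",q[:,0].min().round(3),q[:,0].max().round(3),"y",q[:,1].min().round(3),q[:,1].max().round(3))
W=world(np.load("pics/side.npz")["d"],camera_model("side"))
# nozzle & cheek check in seat frame
xs,ys=frame();B=np.c_[xs,ys,[0,0,1]]
for n in("scene","side"):
    d=np.load(f"pics/{n}.npz")["d"];L=(world(d,camera_model(n)).reshape(-1,3)-seat)@B
    q=L[(np.abs(L[:,1])<.06)&(np.abs(L[:,0]-.05)<.07)&(L[:,2]>.105)&(L[:,2]<.17)]
    print(n,"nozzle",np.percentile(q,1,axis=0).round(3),np.percentile(q,99,axis=0).round(3))
    for sd in(1,-1):
        q=L[(np.abs(L[:,1]*sd-.081)<.009)&(np.abs(L[:,0])<.07)&(L[:,2]>-.08)&(L[:,2]<.06)]
        for h in(.04,.03,.02,.0,-.03,-.06):
            k=q[np.abs(q[:,2]-h)<.004]
            if len(k):print("  cheek",sd,h,len(k),np.sort(k[:,0])[[0,len(k)//2,-1]].round(3))
E
```

```text
2153 3023
-0.2 184 x -0.035 0.041 y -0.041 0.031
-0.19 177 x -0.034 0.044 y -0.043 0.033
-0.18 186 x -0.036 0.042 y -0.043 0.03
-0.17 114 x -0.034 0.039 y -0.04 0.031
-0.16 182 x -0.037 0.042 y -0.041 0.032
-0.15 223 x -0.037 0.044 y -0.048 0.037
-0.14 153 x -0.034 0.041 y -0.047 0.015
-0.13 96 x -0.02 0.032 y -0.047 0.013
-0.12 121 x -0.024 0.032 y -0.046 0.018
-0.11 129 x -0.022 0.029 y -0.047 0.013
-0.1 570 x -0.034 0.043 y -0.099 0.094
-0.09 248 x -0.037 0.041 y -0.097 0.089
-0.08 246 x -0.034 0.043 y -0.096 0.09
-0.07 238 x -0.034 0.043 y -0.092 0.086
-0.06 116 x -0.036 0.04 y -0.089 0.084
-0.05 24 x -0.01 0.029 y -0.068 0.083
-0.04 54 x -0.01 0.014 y -0.068 0.061
-0.03 57 x -0.01 0.016 y -0.067 0.058
-0.02 253 x -0.01 0.11 y -0.064 0.125
-0.01 372 x -0.009 0.11 y -0.064 0.124
0.0 201 x -0.011 0.11 y -0.061 0.123
0.01 107 x -0.001 0.11 y -0.053 0.12
scene nozzle [ 0.012 -0.046  0.109] [0.108 0.042 0.157]
  cheek 1 0.04 7 [-0.004  0.003  0.005]
  cheek 1 0.03 16 [0.001 0.009 0.014]
  cheek 1 0.02 20 [-0.038  0.014  0.025]
  cheek 1 0.0 19 [0.011 0.03  0.038]
  cheek 1 -0.03 14 [-
[... 167 characters left out ...]
-0.04  -0.026  0.019]
  cheek -1 0.0 11 [0.027 0.03  0.035]
  cheek -1 -0.03 12 [-0.005  0.026  0.029]
  cheek -1 -0.06 20 [-0.009  0.022  0.029]
side nozzle [ 0.007 -0.041  0.124] [0.09  0.046 0.158]
  cheek 1 0.04 19 [-0.006 -0.004  0.001]
  cheek 1 0.03 29 [-0.005  0.     0.009]
  cheek 1 0.02 88 [-0.042 -0.026  0.018]
  cheek 1 0.0 74 [-0.026  0.008  0.033]
  cheek 1 -0.03 57 [-0.012  0.005  0.029]
  cheek 1 -0.06 58 [-0.013  0.005  0.027]
  cheek -1 0.04 14 [-0.008 -0.005  0.001]
  cheek -1 0.03 33 [-0.041 -0.002  0.011]
  cheek -1 0.02 64 [-0.045 -0.026  0.016]
  cheek -1 0.0 72 [-0.028  0.004  0.033]
  cheek -1 -0.03 53 [-0.014  0.004  0.027]
  cheek -1 -0.06 50 [-0.015  0.003  0.026]
```

The bar tapers from ±85 mm at its bottom to ±93 mm. A tilt of about 50° clears the nozzle by about 6 mm all the way down the slot, and it's reachable. Higher up, the tilt has to be smaller (about 36° at s=90). I plan the branch change to that hover pose.

```bash
sed -i 's/^seat=.*/seat=np.array([.546,.216,.12]);yaw=23.7/' kin.py; python3 - <<'E'
from plan import *
q=get_state()["q"];rng=np.random.default_rng(1)
for sgn in(1,-1):
  B=[]
  for k in range(40):
    w=ik(*pose(.10,36,sgn),rng.uniform(lo,hi))
    if np.abs(w.fun).max()<1e-4: B.append((np.abs(w.x-q).max()-2*min(np.minimum(w.x-lo,hi-w.x).min(),.3),w.x))
  B.sort(key=lambda t:t[0]);g=B[0][1];print(sgn,[b[1].round(2).tolist() for b in B[:6:2]])
  for f in np.linspace(0,1,9):
    p,M=fk(q+f*(g-q),T);print(p.round(3),"z",M.apply([0,0,1]).round(2),"x",M.apply([1,0,0]).round(2),"end z",[(p+M.apply([e,0,0]))[2].round(3) for e in(.1,-.1)])
E
```

```text
1 [[0.16, 0.86, -1.13, 2.45, 2.11, 0.98, -2.12], [0.11, 0.81, -1.02, 2.45, 2.18, 0.9, -2.2], [0.05, 0.76, -0.9, 2.45, 2.26, 0.83, -2.29]]
[0.331 0.084 0.427] z [ 0.02 -0.02 -1.  ] x [0.94 0.35 0.01] end z [np.float64(0.428), np.float64(0.426)]
[0.344 0.038 0.387] z [ 0.   -0.25 -0.97] x [ 0.87  0.47 -0.12] end z [np.float64(0.375), np.float64(0.399)]
[0.369 0.002 0.357] z [ 0.05 -0.42 -0.91] x [ 0.77  0.6  -0.24] end z [np.float64(0.333), np.float64(0.381)]
[ 0.403 -0.016  0.329] z [ 0.14 -0.51 -0.85] x [ 0.62  0.71 -0.33] end z [np.float64(0.296), np.float64(0.361)]
[ 0.441 -0.012  0.297] z [ 0.26 -0.52 -0.82] x [ 0.44  0.82 -0.38] end z [np.float64(0.259), np.float64(0.334)]
[0.475 0.014 0.261] z [ 0.38 -0.43 -0.82] x [ 0.23  0.9  -0.37] end z [np.float64(0.225), np.float64(0.298)]
[0.498 0.061 0.227] z [ 0.48 -0.26 -0.84] x [ 0.01  0.96 -0.3 ] end z [np.float64(0.197), np.float64(0.256)]
[0.505 0.123 0.202] z [ 0.53 -0.03 -0.85] x [-0.21  0.96 -0.17] end z [np.float64(0.185), np.float64(0.219)]
[0.496 0.194 0.198] z [ 0.54  0.24 -0.81] x [-0.4   0.92  0.  ] end z [np.float64(0.198
[... 445 characters left out ...]
d z [np.float64(0.335), np.float64(0.415)]
[ 0.443 -0.033  0.358] z [ 0.28 -0.51 -0.81] x [-0.32  0.75 -0.58] end z [np.float64(0.3), np.float64(0.417)]
[ 0.488 -0.024  0.336] z [ 0.43 -0.5  -0.76] x [-0.72  0.32 -0.62] end z [np.float64(0.274), np.float64(0.398)]
[0.524 0.01  0.305] z [ 0.55 -0.39 -0.74] x [-0.84 -0.23 -0.5 ] end z [np.float64(0.256), np.float64(0.355)]
[0.54  0.062 0.268] z [ 0.62 -0.22 -0.75] x [-0.62 -0.72 -0.3 ] end z [np.float64(0.238), np.float64(0.298)]
[0.531 0.127 0.229] z [ 0.62 -0.   -0.79] x [-0.15 -0.98 -0.12] end z [np.float64(0.218), np.float64(0.241)]
[0.496 0.194 0.198] z [ 0.54  0.24 -0.81] x [ 0.4  -0.92 -0.  ] end z [np.float64(0.198), np.float64(0.198)]
```

```bash
cat >> plan.py <<'E'
def goal(p,M,q0,n=25,seed=0):
    rng=np.random.default_rng(seed);B=[]
    for k in range(n):
        w=ik(p,M,np.asarray(q0)+rng.normal(0,.5,7)*(k>0))
        if np.abs(w.fun).max()<1e-4:B.append((np.abs(w.x-q0).max()-2*min(np.minimum(w.x-lo,hi-w.x).min(),.25),w.x))
    return min(B,key=lambda t:t[0])[1] if B else None
E
python3 - <<'E'
from plan import *
q=get_state()["q"]
p,M=pose(.10,32,1);p=p+[0,0,.06];g=goal(p,M,[.1,.8,-1,2.4,2.15,.9,-2.2]);print(p.round(3),g.round(2));np.save("g.npy",g)
Q=[q+f*(g-q) for f in np.linspace(0,1,33)[1:]]
rows(q,Q[:19])
E
```

```text
[0.496 0.194 0.258] [ 0.14  0.6  -0.96  2.32  1.86  0.6  -1.9 ]
-1 0.0024 0.011 0.0081 -0.047 -0.008 -0.034; -1 0.0027 0.0103 0.008 -0.045 -0.007 -0.036; -1 0.003 0.0097 0.0079 -0.043 -0.006 -0.038; -1 0.0034 0.0091 0.0077 -0.041 -0.004 -0.04; -1 0.0037 0.0084 0.0076 -0.039 -0.003 -0.041; -1 0.0041 0.0078 0.0075 -0.037 -0.001 -0.043; -1 0.0045 0.0072 0.0073 -0.035 0.001 -0.044; -1 0.0049 0.0066 0.0072 -0.033 0.002 -0.045; -1 0.0053 0.006 0.0071 -0.031 0.004 -0.046; -1 0.0057 0.0054 0.007 -0.029 0.006 -0.047; -1 0.0062 0.0048 0.0069 -0.027 0.008 -0.048; -1 0.0066 0.0042 0.0067 -0.025 0.01 -0.049; -1 0.007 0.0037 0.0066 -0.023 0.013 -0.049; -1 0.0075 0.0032 0.0065 -0.021 0.015 -0.05; -1 0.0079 0.0026 0.0063 -0.019 0.017 -0.05; -1 0.0084 0.0022 0.0061 -0.018 0.019 -0.05; -1 0.0088 0.0017 0.006 -0.016 0.021 -0.05; -1 0.0092 0.0013 0.0058 -0.015 0.024 -0.049; -1 0.0097 0.0009 0.0056 -0.014 0.026 -0.049;
```

```bash
python3 -m inch '-1 0.005 0.021 0.016 -0.092 -0.015 -0.07; -1 0.006 0.019 0.016 -0.084 -0.01 -0.078; -1 0.008 0.016 0.015 -0.076 -0.004 -0.084; -1 0.009 0.014 0.015 -0.068 0.003 -0.089; -1 0.011 0.011 0.014 -0.06 0.01 -0.093; -1 0.013 0.009 0.014 -0.052 0.018 -0.097; -1 0.0145 0.007 0.013 -0.044 0.028 -0.099; -1 0.016 0.005 0.0125 -0.037 0.036 -0.1; -1 0.018 0.003 0.012 -0.031 0.045 -0.099; -1 0 0 0 0 0 0'
python3 - <<'E'
from plan import *
q=get_state()["q"];g=np.load("g.npy");print(q.round(2),fk(q,T)[0].round(3))
p,M=fk(g,T);g=goal(p,M,q);print(g.round(2))
rows(q,[q+f*(g-q) for f in np.linspace(0,1,14)[1:]])
for f in np.linspace(0,1,5):
    p,M=fk(q+f*(g-q),T);print(p.round(3),[(p+M.apply([e,0,0])).round(3).tolist() for e in(.1,-.1)])
E
```

```text
clock: 9.45
tool_pos: [0.473, 0.0353, 0.317]
eef_rot: [0.796, 0.55, 0.067, 0.243]
contact_force: [-0.6, 0.4, -3.6]
opening: 0.492
finger_force: 35.0
[-0.5   0.34  0.02  2.22  0.93  0.58 -1.63] [0.473 0.035 0.317]
[-0.01  0.53 -0.71  2.33  2.    0.45 -2.05]
-1 0.0088 0.0016 0.0061 -0.017 0.019 -0.056; -1 0.0098 0.0011 0.0059 -0.016 0.023 -0.056; -1 0.0107 0.0007 0.0056 -0.014 0.028 -0.054; -1 0.0116 0.0004 0.0052 -0.013 0.032 -0.053; -1 0.0124 0.0002 0.0048 -0.012 0.036 -0.052; -1 0.0132 -0 0.0044 -0.012 0.039 -0.05; -1 0.0139 -0.0001 0.0039 -0.012 0.043 -0.048; -1 0.0145 -0.0001 0.0034 -0.012 0.046 -0.046; -1 0.0151 -0 0.0028 -0.012 0.049 -0.045; -1 0.0156 0.0001 0.0022 -0.012 0.052 -0.043; -1 0.016 0.0004 0.0015 -0.013 0.054 -0.041; -1 0.0164 0.0007 0.0008 -0.014 0.056 -0.04; -1 0.0168 0.0012 0.0001 -0.016 0.058 -0.038; 
[0.473 0.035 0.317] [[0.511, 0.126, 0.301], [0.434, -0.056, 0.333]]
[0.494 0.059 0.297] [[0.514, 0.155, 0.279], [0.474, -0.038, 0.315]]
[0.506 0.096 0.277] [[0.506, 0.194, 0.262], [0.506, -0.003, 0.292]]
[0.507 0.142 0.262] [[0.487, 0.24, 0.253], [0.528, 0.045, 0.271]]
[0.496 0.194 0.258] [[0.456, 0.286, 0.258], [0.536, 0.102, 0.258]]
```

The controller follows the branch well (q5 is 0.93 and rising). I continue to the high hover, then look.

```bash
python3 -m inch '-1 0.0185 0.0025 0.012 -0.033 0.042 -0.112; -1 0.022 0.001 0.011 -0.027 0.06 -0.107; -1 0.0256 0 0.009 -0.024 0.075 -0.102; -1 0.0284 0 0.007 -0.024 0.089 -0.094; -1 0.0307 0 0.005 -0.024 0.101 -0.06; -1 0.032 0.001 0.002 -0.027 0.11 -0.05; -1 0.017 0.001 0 -0.016 0.058 -0.08; -1 0 0 0 0 0 -0.06; -1 0 0 0 0 0 0; -1 0 0 0 0 0 0'
python3 - <<'E'
from plan import *
s=get_state();q=s["q"];print(q.round(2))
p,M=pose(.10,32,1);print(togo(p+[0,0,.06],M))
for n in("side",):
    P,d=snapshot(n);np.savez("pics/s2.npz",p=P,d=d);cv2.imwrite("pics/s2.png",cv2.resize(P[60:360,130:430],(600,600),interpolation=2)[:,:,::-1])
E
```

```text
clock: 10.28
tool_pos: [0.5109, 0.1588, 0.2665]
eef_rot: [0.556, 0.786, 0.193, 0.192]
contact_force: [-0.0, -1.4, -3.1]
opening: 0.493
finger_force: 35.0
[-0.35  0.45 -0.19  2.31  2.08  0.29 -2.19]
(array([ 0.0387, -0.0057,  0.003 ]), array([-0.018 ,  0.1255, -0.0377]))
```

View pics/s2.png

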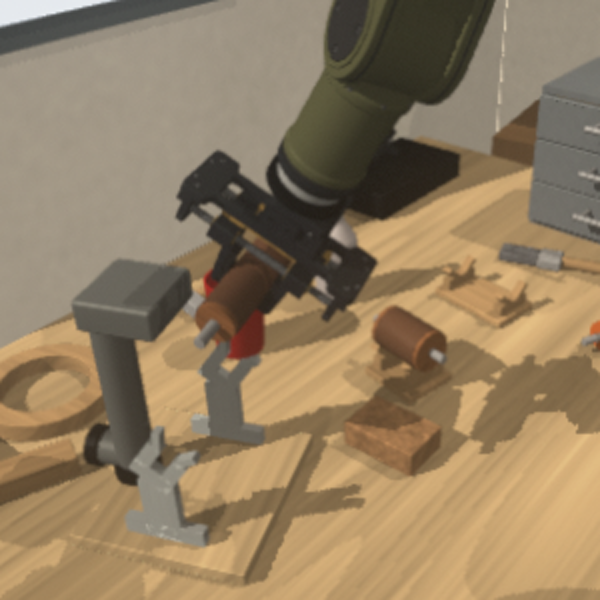

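The picture shows the drum held at the frame's front, high and tilted, with its left axle end at crop (205,335). Now I finish the alignment and measure the drum in the tool frame from the side camera's depth.

```bash
python3 -m inch '-1 0.02 -0.003 0.0015 -0.009 0.063 -0.019; -1 0.0187 -0.0027 0.0015 -0.009 0.063 -0.019; -1 0 0 0 0 0 0; -1 0 0 0 0 0 0; -1 0 0 0 0 0 0'
cat > look.py <<'E'
from plan import *
import sys
xs,ys=frame();B=np.c_[xs,ys,[0,0,1]]
def look(n):
    s=get_state();P,d=snapshot(n);m=camera_model(n);W=world(d,m)
    hsv=cv2.cvtColor(P,cv2.COLOR_RGB2HSV)
    L=R.from_quat(s["eef_rot"]).inv().apply(W.reshape(-1,3)-s["tool_pos"])
    br=((hsv[...,0]<16)&(hsv[...,1]>70)).ravel()
    k=br&(np.abs(L[:,0])<.078)&(np.abs(L[:,1])<.027)&(np.abs(L[:,2]+.005)<.027)
    q=L[k]
    # cylinder fit r=22
    f=lambda v:np.hypot(q[:,1]-v[0]-v[2]*q[:,0],q[:,2]-v[1]-v[3]*q[:,0])-.022
    w=least_squares(f,[0,-.005,0,0],loss="soft_l1",f_scale=.002)
    print(n,k.sum(),"axis y,z in tool",w.x[:2].round(4),"slopes",w.x[2:].round(4),"x range",np.percentile(q[:,0],[.5,99.5]).round(4))
    return P,d,W,s
if __name__=="__main__":
    s=get_state();print(s["q"].round(3));print(togo(*pose(.09,36,1)))
    for n in sys.argv[1:]: look(n)
E
python3 look.py side scene wrist
```

```text
clock: 10.75
tool_pos: [0.4953, 0.194, 0.2587]
eef_rot: [0.524, 0.806, 0.231, 0.151]
contact_force: [-0.4, -0.7, -3.9]
opening: 0.488
finger_force: 35.0
[-0.201  0.476 -0.41   2.337  2.272  0.315 -2.327]
(array([-0.0001, -0.031 ,  0.062 ]), array([-0.0695,  0.0001,  0.0037]))
side 1160 axis y,z in tool [ 0.0004 -0.0058] slopes [0.001  0.0149] x range [-0.0574  0.0715]
scene 673 axis y,z in tool [-0.0004 -0.003 ] slopes [-0.0049  0.0011] x range [-0.071   0.0684]
wrist 21426 axis y,z in tool [-0.0009 -0.0045] slopes [-0.0054  0.0024] x range [-0.0433  0.0695]
```

```bash
sed -i 's/off=.005/off=.0045/' kin.py; python3 - <<'E'
from plan import *
print(togo(*pose(.07,40,1)))
E
```

```text
(array([-0.0011, -0.0298,  0.0816]), array([-0.1389, -0.0018,  0.0057]))
```

```bash
python3 -m inch '-1 0 -0.006 0.016 -0.028 0 0.001; -1 0 -0.006 0.016 -0.028 0 0.001; -1 0 -0.005 0.017 -0.028 0 0.001; -1 -0.001 -0.005 0.017 -0.028 -0.001 0.001; -1 0 -0.004 0.017 -0.027 -0.001 0.001; -1 0 0 0 0 0 0; -1 0 0 0 0 0 0; -1 0 0 0 0 0 0'
python3 - <<'E'
from look import *
print(get_state()["q"].round(3),togo(*pose(.07,40,1)))
I={}
for n in("side","wrist"):
    P,d,W,s=look(n);I[n]=P;np.savez(f"pics/{n}3.npz",p=P,d=d)
c=np.zeros((600,800,3),np.uint8);c[:600,:450]=cv2.resize(I["side"][190:350,160:280],(450,600),interpolation=2);c[:220,450:]=cv2.resize(I["wrist"],(350,220))
cv2.imwrite("pics/v3.png",c[:,:,::-1])
E
```

```text
clock: 11.57
tool_pos: [0.5193, 0.2053, 0.1767]
eef_rot: [0.513, 0.787, 0.286, 0.187]
contact_force: [0.2, 0.1, -3.5]
opening: 0.492
finger_force: 35.0
[-0.098  0.795 -0.641  2.459  2.555  0.868 -2.557] (array([-0.0009, -0.0083, -0.0033]), array([-0.0003, -0.0011,  0.0016]))
side 989 axis y,z in tool [ 0.0006 -0.0055] slopes [-0.0029  0.0209] x range [-0.047   0.0717]
wrist 21969 axis y,z in tool [-0.0004 -0.0048] slopes [-0.0062  0.004 ] x range [-0.0431  0.0692]
```

View pics/v3.png

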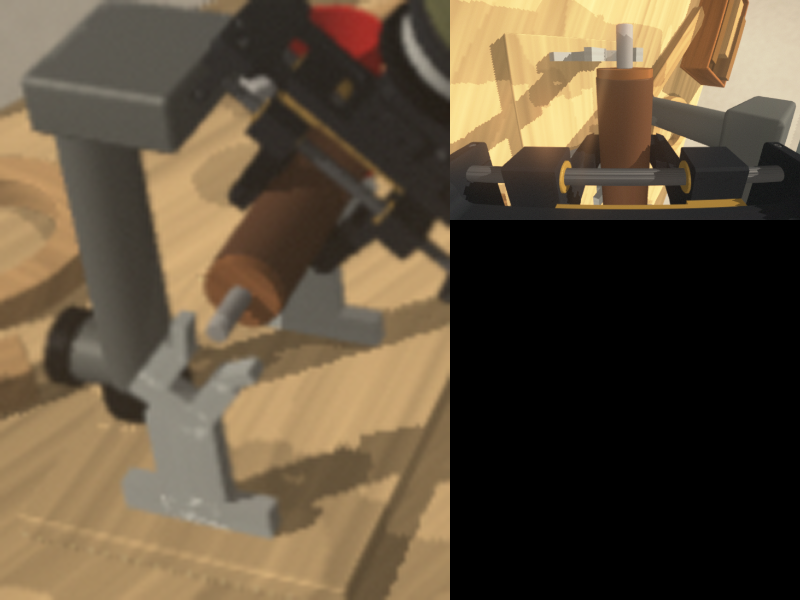

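The side view shows the axle's left tip at crop (220,328), directly above the slot mouth between lip tips (188,320) and (257,366). The bar sits just clear in front of and below the nozzle. I cast these onto the cheek's outer plane to check the seat estimate.

```bash
python3 - <<'E'
from look import *
m=camera_model("side");W=world(np.load("pics/side3.npz")["d"],m)
def cast(px,Y):
    c,d=ray([(px[0]/3.75+160,px[1]/3.75+190)],m);c0=(c-seat)@B;d0=d[0]@B;return (c0+d0*((Y-c0[1])/d0[1])).round(4)
for nm,px in dict(rear_tip_in=(190,320),front_tip_in=(254,363),notch_left=(183,372),notch_right=(200,400)).items():print(nm,cast(px,.087))
print("axle tip",cast((214,331),.1))
s=get_state();print("axle predicted",((s["tool_pos"]+R.from_quat(s["eef_rot"]).apply([.1,-.0005,-.0045])-seat)@B).round(4))
# cheek side-face depth silhouettes, outer face of +y and inner face of -y cheek
L=(W.reshape(-1,3)-seat)@B;hs=cv2.cvtColor(np.load("pics/side3.npz")["p"],cv2.COLOR_RGB2HSV).reshape(-1,3)
for Y in(.087,-.075):
    for h in(.046,.04,.034,.028,.022,.016,.01,.004,-.002,-.03):
        k=np.sort(L[(np.abs(L[:,1]-Y)<.005)&(np.abs(L[:,2]-h)<.003)&(np.abs(L[:,0])<.06)&(hs[:,1]<60),0])
        if len(k):
            g=np.where(np.diff(k)>.006)[0];print(Y,h,(k[[0,-1]]*1000).round(1),"gaps",[(round(k[i]*1e3,1),round(k[i+1]*1e3,1)) for i in g])
E
```

```text
rear_tip_in [-0.0108  0.087   0.0523]
front_tip_in [-0.0432  0.087   0.0306]
notch_left [-0.001   0.087   0.0145]
notch_right [-0.008   0.087  -0.0037]
axle tip [-0.0315  0.1     0.0608]
axle predicted [-0.0319  0.1008  0.0607]
0.087 0.046 [-6.8  2.2] gaps []
0.087 0.04 [-5.2  0.6] gaps []
0.087 0.034 [-5.4  6.8] gaps []
0.087 0.028 [-39.7   9.8] gaps [(np.float64(-39.7), np.float64(-3.4))]
0.087 0.022 [-40.9  17. ] gaps [(np.float64(-25.5), np.float64(-3.8))]
0.087 0.016 [-38.6  20. ] gaps [(np.float64(-16.9), np.float64(-0.1))]
0.087 0.01 [-31.4  23.2] gaps [(np.float64(-11.5), np.float64(3.6))]
0.087 0.004 [-27.5  27.8] gaps [(np.float64(-8.4), np.float64(9.0))]
0.087 -0.002 [-23.2  34.6] gaps [(np.float64(-7.4), np.float64(0.2))]
0.087 -0.03 [-13.   28.4] gaps []
-0.075 0.022 [-43.2 -42.6] gaps []
-0.075 0.016 [-33.8 -32. ] gaps []
-0.075 0.01 [-32.4 -26.7] gaps []
-0.075 0.004 [-28.2 -25.7] gaps []
-0.075 -0.002 [-24.1 -22.9] gaps []
```

The measured and predicted axle tips agree within 0.5 mm. The slot edges agree with the seat estimate to about 1 mm, with yaw about 23.4°. Now I enter the slot mouth.

```bash
sed -i 's/^seat=.*/seat=np.array([.5465,.2162,.12]);yaw=23.4/' kin.py; python3 - <<'E'
from plan import *
print(togo(*pose(.045,45,1)),get_state()["moment"].round(2))
E
```

```text
(array([-0.0008, -0.0106,  0.0224]), array([-0.0855, -0.0046,  0.0057])) [-0.47  0.89  0.02]
```

```bash
python3 -m inch '-1 0 -0.004 0.005 -0.021 -0.001 0.0015; -1 0 -0.0035 0.006 -0.021 -0.001 0.0015; -1 -0.0005 -0.002 0.006 -0.022 -0.001 0.0015; -1 0 -0.0005 0.0055 -0.021 -0.001 0.001; -1 0 0 0 0 0 0; -1 0 0 0 0 0 0; -1 0 0 0 0 0 0'
python3 - <<'E'
from plan import *
print(get_state()["q"].round(3),togo(*pose(.045,45,1)),togo(*pose(.025,49,1)))
E
```

```text
clock: 12.25
tool_pos: [0.5265, 0.2079, 0.1538]
eef_rot: [0.507, 0.773, 0.32, 0.209]
contact_force: [-0.7, 0.8, -3.5]
opening: 0.488
finger_force: 35.0
[-0.092  0.933 -0.687  2.513  2.629  1.128 -2.593] (array([-0.0003, -0.0008, -0.0006]), array([-0.0016, -0.0011, -0.0002])) (array([-0.0003, -0.0039,  0.0191]), array([-0.0714, -0.0011, -0.0002]))
```

```bash
python3 - <<'E'
from plan import *
q=get_state()["q"]
for s,al in((.035,47),(.025,48),(.012,48),(0,48)):
    w=ik(*pose(s,al,1),q,.003);q=w.x;print(s,q.round(3),np.abs(w.fun[:6]).max().round(5))
print(togo(*pose(.025,48,1)),togo(*pose(.012,48,1)))
E
```

```text
0.035 [-0.098  0.985 -0.684  2.526  2.668  1.22  -2.606] 0.0
0.025 [-0.099  1.019 -0.678  2.52   2.692  1.261 -2.606] 0.0
0.012 [-0.099  1.043 -0.67   2.497  2.705  1.26  -2.597] 0.0
0 [-0.098  1.064 -0.662  2.475  2.717  1.257 -2.588] 0.0
(array([-0.0003, -0.004 ,  0.0191]), array([-0.054 , -0.0011, -0.0002])) (array([-0.0003, -0.0062,  0.0319]), array([-0.054 , -0.0011, -0.0002]))
```

```bash
python3 -m inch '-1 0 -0.001 0.005 -0.018 0 0; -1 0 -0.001 0.005 -0.018 -0.001 0; -1 0 -0.0005 0.005 -0.018 0 0; -1 0 -0.0005 0.004 0 0 0; -1 0 0 0 0 0 0; -1 0 0 0 0 0 0; -1 0 0 0 0 0 0'
python3 - <<'E'
from look import *
print(get_state()["q"].round(3),togo(*pose(.025,48,1)),togo(*pose(0,48,1)))
P,d,W,s=look("side");c=cv2.resize(P[190:350,150:300],(562,600),interpolation=2);cv2.imwrite("pics/v4.png",c[:,:,::-1])
E
```

```text
clock: 12.83
tool_pos: [0.5371, 0.2124, 0.1381]
eef_rot: [0.502, 0.764, 0.34, 0.223]
contact_force: [0.7, -0.2, -3.3]
opening: 0.488
finger_force: 35.0
[-0.092  1.019 -0.692  2.517  2.683  1.259 -2.594] (array([-0.0003, -0.0011, -0.0002]), array([-0.0003, -0.0002, -0.0005])) (array([-0.0003, -0.0067,  0.0242]), array([-0.0003, -0.0002, -0.0005]))
side 832 axis y,z in tool [ 0.0007 -0.0053] slopes [-0.0029  0.0293] x range [-0.0378  0.0717]
```

View pics/v4.png

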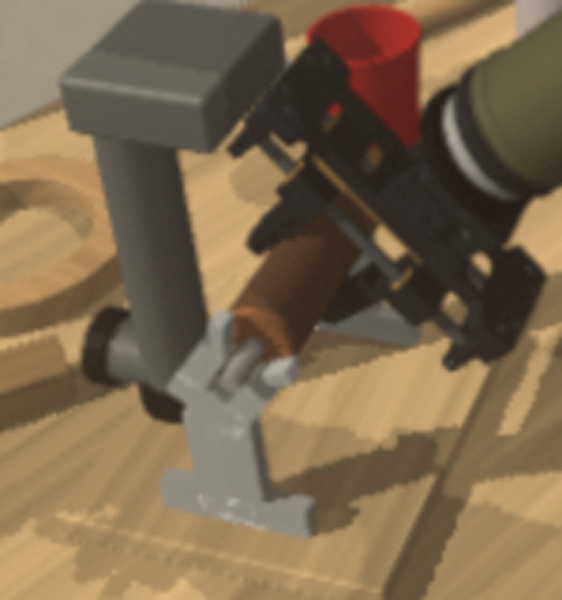

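The axle sits between the lips of the left slot at crop (240,360), with no contact force. The bar is clear of the nozzle's front edge. Now down the slot.

```bash
python3 -m inch '-1 0 -0.0007 0.003 0 0 0; -1 0 -0.0007 0.003 0 0 0; -1 0 -0.0007 0.003 0 0 0; -1 0 -0.0007 0.003 0 0 0; -1 0 0 0 0 0 0' && python3 -m inch '-1 0 -0.0007 0.003 0 0 0; -1 0 -0.0007 0.003 0 0 0; -1 0 -0.0005 0.002 0 0 0; -1 0 0 0 0 0 0; -1 0 0 0 0 0 0'
python3 - <<'E'
from look import *
print(get_state()["q"].round(3),get_state()["moment"].round(2),togo(*pose(0,48,1)))
look("side");look("wrist")
E
```

```text
clock: 13.3
tool_pos: [0.5437, 0.2152, 0.1267]
eef_rot: [0.502, 0.763, 0.34, 0.223]
contact_force: [0.2, -0.4, -3.4]
opening: 0.493
finger_force: 35.0
clock: 13.72
tool_pos: [0.5476, 0.2171, 0.1203]
eef_rot: [0.502, 0.764, 0.34, 0.223]
contact_force: [0.1, 0.7, -3.2]
opening: 0.493
finger_force: 35.0
[-0.091  1.058 -0.678  2.481  2.705  1.258 -2.58 ] [-0.53  0.99 -0.  ] (array([-0.0004, -0.0011,  0.0038]), array([-0.0013, -0.0004, -0.0008]))
side 692 axis y,z in tool [ 0.0009 -0.005 ] slopes [-0.0118  0.0256] x range [-0.0375  0.0714]
wrist 21210 axis y,z in tool [-0.0008 -0.0047] slopes [-0.0034  0.0027] x range [-0.0431  0.0692]
```

Still free of contact at s≈4 mm. I continue in small steps until the force shows the bottom.

```bash
for i in 1; do python3 -m inch '-1 0 -0.0004 0.002 0 0 0; -1 0 -0.0003 0.0015 0 0 0; -1 0 0 0 0 0 0; -1 0 0 0 0 0 0'; done; python3 -m inch '-1 0 -0.0002 0.001 0 0 0; -1 0 0 0 0 0 0; -1 0 0 0 0 0 0'; python3 - <<'E'
from look import *
print(get_state()["moment"].round(2),togo(*pose(0,48,1)))
E
```

```text
clock: 14.15
tool_pos: [0.5495, 0.2179, 0.1177]
eef_rot: [0.502, 0.764, 0.34, 0.223]
contact_force: [-0.1, -0.5, -2.8]
opening: 0.489
finger_force: 35.0
clock: 14.4
tool_pos: [0.5496, 0.218, 0.1176]
eef_rot: [0.501, 0.764, 0.34, 0.223]
contact_force: [-5.0, -3.0, 5.9]
opening: 0.493
finger_force: 35.0
[-0.39  0.47 -0.13] (array([-0.0004, -0.0006,  0.0003]), array([-0.0004, -0.0009,  0.0001]))
```

```bash
python3 -m inch '-1 0 -0.0005 0.0008 0 0 0; -1 0 0 0 0 0 0; -1 0 0 0 0 0 0; -1 0 0 0 0 0 0'; python3 - <<'E'
from look import *
s=get_state();print(s["moment"].round(2),togo(*pose(0,48,1)))
print("drum mid in seat frame",((s["tool_pos"]+R.from_quat(s["eef_rot"]).apply([-.0005,-.0005,-.0045])-seat)@B).round(4))
look("wrist");look("scene")
E
```

```text
clock: 14.73
tool_pos: [0.5496, 0.218, 0.1175]
eef_rot: [0.501, 0.764, 0.34, 0.223]
contact_force: [-7.3, -4.8, 10.8]
opening: 0.486
finger_force: 35.0
[-0.29  0.14 -0.2 ] (array([-0.0004, -0.0006,  0.0002]), array([ 0.0008, -0.0012,  0.0006]))
drum mid in seat frame [-0.0001 -0.0001  0.0002]
wrist 21184 axis y,z in tool [-0.0008 -0.0048] slopes [-0.0021  0.0049] x range [-0.0428  0.0692]
scene 304 axis y,z in tool [-0.0002 -0.0042] slopes [ 0.0106 -0.0204] x range [-0.0714  0.0738]
```

The drum is bottomed, within 0.3 mm of the seat, with about 15 N along the slot. Release.

```bash
python3 -m inch '-1 0 0 -0.0008 0 0 0; 0.05 0 0 0 0 0 0; 0.15 0 0 0 0 0 0; 0.3 0 0 0 0 0 0; 0.5 0 0 0 0 0 0; 0.7 0 0 0 0 0 0; 0.7 0 0 0 0 0 0; 0.7 0 0 0 0 0 0'; python3 - <<'E'
from look import *
print(get_state()["q"].round(3))
look("wrist");look("side")
for s,al in((.02,48),(.04,46),(.06,42),(.09,37)):print(s,togo(*pose(s,al,1)))
E
```

```text
clock: 15.5
tool_pos: [0.5498, 0.2181, 0.1164]
eef_rot: [0.502, 0.764, 0.34, 0.223]
contact_force: [0.3, 0.6, -0.2]
opening: 0.845
finger_force: 0.0
[-0.09   1.068 -0.676  2.473  2.71   1.258 -2.576]
wrist 20500 axis y,z in tool [-0.0011 -0.0061] slopes [-0.0023  0.0046] x range [-0.0425  0.0692]
side 692 axis y,z in tool [ 0.0003 -0.0063] slopes [-0.0028  0.0215] x range [-0.0575  0.0711]
0.02 (array([-0.0003,  0.0046, -0.0202]), array([-0.001 , -0.0004, -0.0008]))
0.04 (array([-0.0003,  0.0089, -0.0397]), array([ 0.0339, -0.0004, -0.0007]))
0.06 (array([-0.0003,  0.0131, -0.0592]), array([ 0.1037, -0.0004, -0.0007]))
0.09 (array([-0.0003,  0.0194, -0.0885]), array([ 0.191 , -0.0005, -0.0007]))
```

The drum is released: the weight is off the wrist and it has not moved. I back out along the same path.

```bash
python3 -m inch '0.7 0 0.001 -0.005 0 0 0; 0.7 0 0.0017 -0.0075 0 0 0; 0.7 0 0.0017 -0.0075 0 0 0; 0.7 0 0.0017 -0.0075 0 0 0; 0.7 0 0.0015 -0.0075 0.015 0 0; 0.7 0 0.0015 -0.0075 0.02 0 0; 0.7 0 0.0015 -0.0075 0.025 0 0; 0.7 0 0.001 -0.01 0.03 0 0; 0.7 0 0.001 -0.01 0.03 0 0; 0.7 0 0 -0.015 0.03 0 0; 0.7 0 0 -0.02 0.03 0 0; 0.7 0 0 -0.02 0.02 0 0; 0.7 0 0 -0.02 0 0 0; 0.7 0 0 0 0 0 0; 0.7 0 0 0 0 0 0'; python3 - <<'E'
from look import *
print(get_state()["q"].round(3))
P,d=snapshot("side");W=world(d,camera_model("side"));hsv=cv2.cvtColor(P,cv2.COLOR_RGB2HSV)
L=(W.reshape(-1,3)-seat)@B
q=L[((hsv[...,0]<16)&(hsv[...,1]>70)).ravel()&(np.abs(L)<[.028,.073,.03]).all(1)]
w=least_squares(lambda v:np.hypot(q[:,0]-v[0]-v[2]*q[:,1],q[:,2]-v[1]-v[3]*q[:,1])-.022,[0,0,0,0],loss="soft_l1",f_scale=.002)
print(len(q),"drum x,z",w.x.round(4),"y",np.percentile(q[:,1],[.5,99.5]).round(4))
cv2.imwrite("pics/v5.png",cv2.resize(P[180:350,150:300],(530,600),interpolation=2)[:,:,::-1])
E
```

```text
clock: 16.85
tool_pos: [0.4682, 0.1824, 0.2338]
eef_rot: [0.521, 0.794, 0.262, 0.173]
contact_force: [0.4, 0.3, -0.2]
opening: 0.853
finger_force: 0.0
[-0.047  0.596 -0.716  2.515  2.383  0.692 -2.482]
974 drum x,z [-0.0005  0.0007  0.0087 -0.0133] y [-0.0685  0.0716]
```

View pics/v5.png

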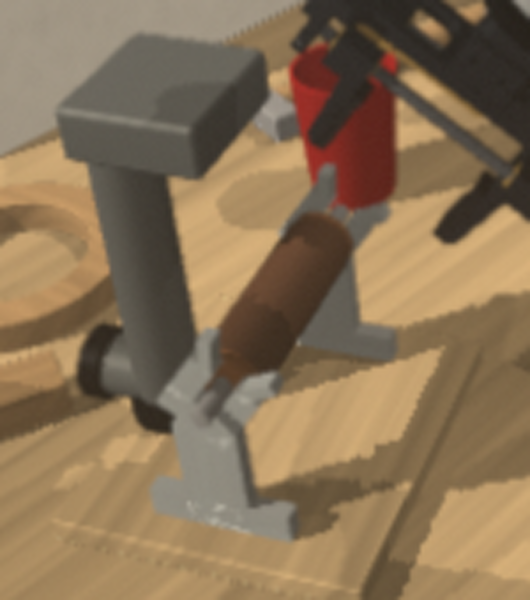

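The picture shows the drum seated in both slots, with its left axle end at crop (208,400) down in the slot. It measures within 1 mm of the seat and near level, and the gripper is clear of it. I hand the job in.

```bash
python3 -c "
from plant import r
print(r.finish_job())"
```

```text
the job is handed in; nothing more can be done
None
```

The long sanding drum is down in both slots of the bench sander, measured within about 1 mm of its seat and released with the gripper clear; I handed the job in at about 17 s of the 51 s, and the hand-in call returned no verdict.

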